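# Smooth the trim of an oval sheet on a clockwork turntable

### The job

Wind the spring-driven turntable almost to its stop by hand (the upright spring clip on it is the place to push, counter-clockwise), then let it unwind by itself and, while it turns back, press the fingertips on the passing edge trim of its oval sheet with a light, even pressure of about 3 newtons, without losing the edge and never near double that, for a good four seconds. Then take the fingers away, let the turntable run home to rest, and leave the bowl, tape roll and stapler alone.

Things in the scene. Friction and masses are not known exactly. Their poses are not given: they have to be found in the camera images.
- turntable (a joint): turntable angle about its vertical axis, rad: 0 = home stop, grows counter-clockwise from above as it is wound, upper stop 3.0. A spring always drives it home with 0.45 N m + 0.06 N m/rad; a damper of 0.8 N m s/rad slows it (released, it turns back at about 0.7 rad/s, slower while the trim is pressed, and a hard press stalls it). About 2.1 kg with sheet, inertia about 0.015 kg m2
- slide (a joint): travel of the sprung slide that carries the turntable, m: 0 at rest, grows along the base's +x (away from the front), stop at 0.07, keep it under 0.06. Spring 400 N/m without preload, damper 28 N s/m: pressing the trim's front side with 3 N along +x moves it 7.5 mm; it does not give in other directions. About 3.1 kg slide along
- base: fixed black base of the turntable, 300 x 190 mm, 14 mm high; rod blocks on it reach 34 mm. Origin on the table under the turntable's axis (slide at 0); x axis = slide direction; the front is its -x side and roughly faces the robot; y to its left, z up
- axis_top (a point): point on the turntable's axis, 68 mm above the table, at the top face of the sheet; moves with the slide. A dish with four lying markers around it (radius 48 mm) reaches 90 mm above the table
- clip_mid (a point): middle of the upright spring clip, 92 mm above the table. The clip is 26 mm radially, 16 mm tangentially, and stands from the sheet (68 mm) to 108 mm above the table, 100 mm from the axis, at 1.75 rad + turntable angle counter-clockwise from the base's x axis
- trim: edge trim: smooth round white bead 14 mm thick (59 to 73 mm above the table) around the oval acrylic sheet; its centre line is an ellipse of semi-axes 150 mm (this body's x) and 118 mm (its y). Origin on the axis at table height; x axis at 2.04 rad + turntable angle from the base's x. Outside the platter (radius 112 mm) the room below it is free down to 34 mm. Finger friction on it about 0.33
- bowl: white ceramic bowl, 130 mm wide, 55 mm high, leave alone; origin under its centre
- tape: clear tape roll lying flat, 100 mm wide, 45 mm high, leave alone; origin under its centre
- stapler: green stapler, 145 x 36 x 57 mm, long along its x, leave alone; origin under its centre

How it is judged:
By the outcome, as a careful person would: the job done as asked, in the order asked, and still so for the second after the job is handed in, with the robot touching nothing.
It also fails if it takes over 58 s, if anything falls off the work surface, if the arm or the gripper's body presses on something with over 40 N, if the wrist force passes 120 N, or if a joint passes its speed limit or range.

### The arm

A 6-joint arm with a two-finger parallel gripper is mounted at the origin on the work surface. World frame = base frame: x ahead of the robot, y to its left, z up, the work surface at z = 0. Lengths are in m, angles in rad, forces in N, time in s.
With the tool pointing down it reaches from about 0.375 to 0.975 m from the base axis. Payload 3.8 kg.
Tool frame: the origin (TCP) lies between the finger pads; the fingertips stand 14 mm ahead of it and the grasp point (between the pads) lies 5 mm behind it (tips_ahead is the distance from the TCP to the fingertips, in m); x points along the fingers, y is the direction in which the jaws open and shut, and the axes are right-handed (so a half turn about x gives the same grasp; the last joint's range is limited). The gripper opens to 85 mm and grips with 20 to 120 N. Pads are 22 mm wide; open, the fingers measure 114 mm over their backs; the gripper's body (76 mm by 85 mm) begins 54 mm behind the grasp point. The pads swing forward as they close: fully open they stand 13 mm farther back than shut.
Start: joints at [1.107, 0.264, 1.604, -0, 1.274, -0.037], TCP at [0.279, 0.614, 0.245] pointing down, gripper open.
Joint ranges: [-2.63, 2.63], [-0.94, 2.18], [0.31, 2.57], [-1.31, 4.45], [0, 2.66], [-2.55, 2.55]. Speed limits (rad/s): [2.57, 2.57, 3.14, 3.14, 3.14, 3.14].

### API

Orientations are given as a rotation vector (axis times angle).
In Python, from workcell import read_state, read_camera, camera_params, finish_job, spot_in, tips_ahead gives the robot as it stands.
- The arm moves only by the tool apply_moves, never from a script. Its argument "commands" is a list of rows, each a list of 7 numbers: the closure, from 0 (fully open) to 1 (shut), then the shift along the tool's x, y, z in mm, then the turn, a rotation vector about the tool's x, y, z in degrees. A call has 1 to 8 rows; each row is the pose to reach, as a shift and turn from the pose commanded when the call began, along the tool's axes at that moment; what a row does not reach only later rows make up. A row lasts 1/8 s, in which the tool goes at most 62.5 mm and 10.7 degrees, less where a joint would pass 70% of its speed; a pose out of reach is approached as far as the arm can. A call with a gripper value outside its range is refused whole. The fingers move at their own pace and stop on an object; "force" is the grip in N (left out, the last holds). Time passes only in rows, so rows that repeat a pose let the fingers close. It gives the time, the measured TCP pose, the force and the opening at its end, in the units of the state.
- read_state(): the state, without advancing time (a new reading comes with each control period).
- read_camera(name): name is "scene" or "top" or "wrist"; returns (picture, depth): 480x640x3 uint8, red, green, blue; 480x640 float32, m along the optical axis (not along the pixel's ray), 0 where there is no reading.
- camera_params(name): a dict with "fx", "fy", "cx", "cy" (pixels), "camera_from_world" (4x4, takes a point from world to camera coordinates); the wrist camera has in their place "mount" (4x4, takes a point from camera to tool coordinates, whose origin is the TCP and whose axes are the tool frame's). Camera axes: x right, y down, z forward; pixel columns grow to the right and rows downward; lengths in m; the calibration is good to about 2 mm. The wrist camera is an equidistant fisheye: a pixel r from the principal point sees the ray r / f radians off the axis. A picture is of the moment at which its call begins: read the wrist's pose just before it. camera_params takes no time and is no camera call.
- finish_job(): hands the job in, once; it reports no verdict.
Trained networks look in the newest picture that a camera, given by its name, has taken for a name from the list of things; names that differ only in an ending like _2 or _b are one class to them, and where a whole thing is asked for, a point or a joint stands for the part that bears it (a point fixed in the world has none). Each returns a list of dicts, best first, with "p" (0 to 1); they miss things now and then, are a little off and sometimes report something else, mostly with a low value. They report only what shows in the picture. A call takes as long as a camera call.
- spot_in(camera, name): "at" ([column, row] in pixels, amid what is visible of it).
The state is a dict: "time": time; "q": joint angles; "joint_vel": joint speeds; "joint_torque": joint torques, N m; "tool_pos": TCP position; "tcp_rot": TCP orientation; "wrist_force": force on the tool from outside, world axes, zero at the start; "torque": the same for the moment, N m; "width": opening from 0.0 (shut) to 1.0 (fully open).
Only numpy, scipy, OpenCV 4.12 (cv2) and the standard library are available. Lean on these libraries where they do the work, as an engineer would, in place of code of your own. Each camera call takes 0.05 s, during which the arm holds its last target. There are 200 camera calls.

## Working session

There is one attempt and no reset: what is moved stays moved. The work goes in short steps, Python scripts to look and compute and a tool call to move; the robot and the scene stay as the last step left them, time stands still between calls to the robot, and variables do not carry over. Pictures are saved under pics/ and viewed, on a budget of 10 in all, crops included, one or two more only if the job needs it, and the job is handed in when it is done.

Besides the shell and the picture viewer there is one more tool, called after "Call:" by a JSON object that holds its "api" and its "payload". apply_moves: Moves the arm, as the interface text tells. Its arguments: {"type":"object","properties":{"commands":{"type":"array","items":{"type":"array","items":{"type":"number"}}},"force":{"type":"number"}},"required":["commands"]}

```bash
ls; mkdir -p pics
cat > h.py <<'E'
import numpy as np, cv2
from scipy.spatial.transform import Rotation as R
from workcell import *
def pts(name,d):
    p=camera_params(name); v,u=np.mgrid[0:480,0:640]
    c=np.stack([(u-p["cx"])/p["fx"]*d,(v-p["cy"])/p["fy"]*d,d,np.ones_like(d)],-1)
    return (c@np.linalg.inv(p["camera_from_world"]).T)[...,:3]
E
python3 - <<'E'
from h import *
s=read_state(); print(s)
for n in ["top","scene"]:
    im,d=read_camera(n); cv2.imwrite(f"pics/{n}0.png",im[...,::-1]); P=pts(n,d); np.save(f"{n}0.npy",P)
    for o in ["turntable","clip_mid","axis_top","base","trim","bowl","tape","stapler"]:
        for r in spot_in(n,o)[:2]:
            c,w=map(int,r["at"]); print(n,o,round(r["p"],2),c,w,P[w,c].round(3))
print(camera_params("wrist"), tips_ahead)
E
```

```text
pics
{'time': 0.0, 'q': array([ 1.10710775e+00,  2.64752011e-01,  1.60539230e+00, -7.60363660e-06,
        1.27366950e+00, -3.69050681e-02]), 'joint_vel': array([ 1.65778688e-03, -8.41305642e-04,  5.77839062e-04,  2.43222304e-05,
        1.54015400e-03, -5.99221749e-04]), 'joint_torque': array([-5.94503344e-04, -5.15101612e+01, -3.67313898e+01, -2.91177466e-04,
        1.29959401e-02, -4.18195168e-05]), 'tool_pos': array([0.27910714, 0.61382522, 0.24395286]), 'tcp_rot': array([ 0.333055  ,  1.54529845, -0.33645946]), 'wrist_force': array([0.29649307, 1.43618922, 0.61182202]), 'torque': array([ 0.01869176, -0.00451134, -0.01458983]), 'width': 1.0002410186474868}
top turntable 0.79 365 194 [ 0.637 -0.112  0.075]
top clip_mid 0.59 364 190 [ 0.645 -0.109  0.087]
top clip_mid 0.58 143 270 [0.468 0.415 0.054]
top axis_top 0.61 364 189 [ 0.647 -0.109  0.088]
top base 0.73 363 191 [ 0.643 -0.107  0.083]
top trim 0.64 377 238 [ 0.533 -0.138  0.076]
top bowl 0.72 517 228 [ 0.556 -0.489  0.001]
top tape 0.88 151 212 [0.609 0.407 0.013]
top stapler 0.96 139 271 [ 0.461 -0.008  1.462]
scene turnt
[... 226 characters left out ...]
-0.079  0.075]
scene base 0.38 412 380 [0.56  0.35  0.006]
scene trim 0.85 279 265 [0.696 0.007 0.069]
scene bowl 0.32 278 226 [ 0.655 -0.091  0.084]
scene tape 0.63 402 404 [0.603 0.38  0.001]
scene stapler 0.8 476 386 [0.478 0.429 0.055]
{'fx': 371.64829954431775, 'fy': 371.64829954431775, 'cx': 319.4306971549644, 'cy': 238.50997276408202, 'mount': array([[-1.88076606e-04, -3.00318785e-01,  9.53838871e-01,
        -1.28733885e-01],
       [ 9.99999976e-01,  4.95944454e-05,  2.12793535e-04,
         1.32260430e-04],
       [-1.11211006e-04,  9.53838888e-01,  3.00318768e-01,
        -7.72740003e-02],
       [ 0.00000000e+00,  0.00000000e+00,  0.00000000e+00,
         1.00000000e+00]])} 0.014
```

View pics/top0.png

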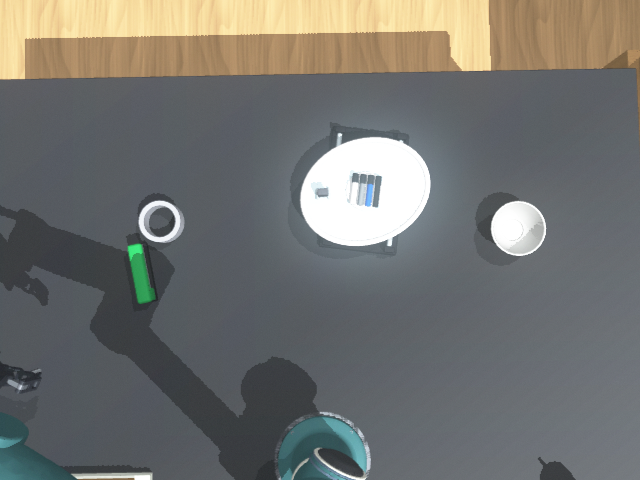

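View pics/scene0.png

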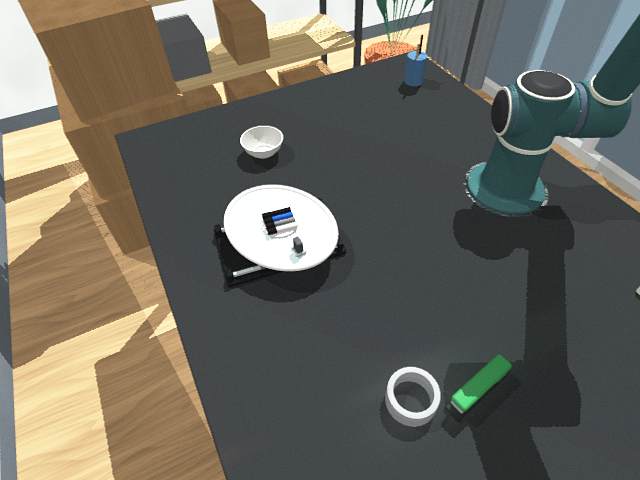

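The top view shows the oval centred near (366,191), the clip at (321,192), the stapler at (141,272), the tape at (161,221) and the bowl at (518,228). In the scene view the clip is at (298,245). Next I fit the oval.

```bash
cat >> h.py <<'E'
def plane(name,uv,z):
    p=camera_params(name); T=np.linalg.inv(p["camera_from_world"]); uv=np.asarray(uv,float).reshape(-1,2)
    r=np.c_[(uv[:,0]-p["cx"])/p["fx"],(uv[:,1]-p["cy"])/p["fy"],np.ones(len(uv))]@T[:3,:3].T
    return T[:3,3]+r*((z-T[2,3])/r[:,2])[:,None]
def oval(name,im,seed,z=.066):
    m=(im.min(-1)>185).astype(np.uint8); n,l,st,_=cv2.connectedComponentsWithStats(m)
    k=np.argmax(st[1:,4]*[(st[i,0]<seed[0]<st[i,0]+st[i,2] and st[i,1]<seed[1]<st[i,1]+st[i,3]) for i in range(1,n)])+1
    c=max(cv2.findContours((l==k).astype(np.uint8),0,1)[0],key=len)[:,0]
    W=plane(name,cv2.convexHull(c)[:,0],z); Wc=plane(name,c,z)
    e=cv2.fitEllipse((Wc[:,:2]*1000).astype(np.float32)); return e,Wc
E
python3 - <<'E'
from h import *
for n,seed in [("top",(366,191)),("scene",(280,228))]:
    im=cv2.imread(f"pics/{n}0.png"); e,W=oval(n,im,seed); print(n,e)
    P=np.load(f"{n}0.npy"); near=np.hypot(P[...,0]-.645,P[...,1]+.11)
    m=(P[...,2]>.092)&(P[...,2]<.12)&(near<.14); print("clip",m.sum(),P[m].mean(0) if m.any() else 0)
    m=(P[...,2]>.06)&(P[...,2]<.08)&(near<.2); print("sheet z",np.median(P[m][:,2]),P[m].min(0),P[m].max(0))
    m=(P[...,2]>.006)&(P[...,2]<.042)&(near<.23); print("base",m.sum()); q=P[m][:,:2]*1000
    print(cv2.minAreaRect(q.astype(np.float32)))
    for o,(x,y),r,h in [("bowl",(.56,-.49),.12,.03),("tape",(.58,.37),.08,.02),("stap",(.47,.42),.07,.02)]:
        m=(P[...,2]>h)&(P[...,2]<.07)&(np.hypot(P[...,0]-x,P[...,1]-y)<r); 
        if m.sum()>5: print(o,m.sum(),P[m].min(0).round(3),P[m].max(0).round(3))
print(plane("top",[[321,191]],.1),plane("scene",[[298,242]],.1))
print("base corners top",plane("top",[[332,125],[408,135],[318,249],[397,253]],.014))
E
```

```text
top ((646.4833374023438, -112.39647674560547), (255.99566650390625, 308.2260437011719), 17.745075225830078)
clip 131 [ 0.64376464 -0.04905705  0.10222379]
sheet z 0.06906976506849283 [ 0.51747148 -0.26663844  0.0600673 ] [0.77325311 0.04091522 0.07997082]
base 2000
((645.4674072265625, -113.88876342773438), (449.61761474609375, 450.3829040527344), 74.11792755126953)
bowl 882 [ 0.488 -0.539  0.03 ] [ 0.617 -0.41   0.062]
tape 790 [0.518 0.328 0.02 ] [0.633 0.431 0.06 ]
stap 870 [0.4   0.397 0.02 ] [0.532 0.452 0.068]
scene ((643.7021484375, -113.05521392822266), (248.6294708251953, 311.959228515625), 19.534217834472656)
clip 97 [ 0.64176369 -0.0075243   0.1037612 ]
sheet z 0.06779474171765065 [ 0.51755034 -0.26292777  0.06116941] [0.77316117 0.04373608 0.07998501]
base 1598
((655.55224609375, -109.98405456542969), (190.0874786376953, 298.9320983886719), 82.3985824584961)
bowl 584 [ 0.49  -0.539  0.03 ] [ 0.616 -0.406  0.058]
tape 1407 [0.522 0.331 0.02 ] [0.635 0.433 0.058]
stap 1324 [0.4   0.399 0.022] [0.533 0.455 0.061]
[[ 0.64232526 -0.00896221  0.1       ]] [[ 0.63837355 -0.01035427  0.1       ]]
base corners top [[ 8.16493285e-01 -3.88309683e-02  1.40000000e-02]
 [ 7.88355506e-01 -2.25043203e-01  1.40000000e-02]
 [ 5.11988113e-01  7.02339678e-04  1.40000000e-02]
 [ 4.98990504e-01 -1.91169699e-01  1.40000000e-02]]
```

Run:
```python
import cv2,numpy as np
a=cv2.imread("pics/top0.png")[100:270,270:470]; a=cv2.resize(a,(640,544),interpolation=3)
cv2.imwrite("pics/c1.png",np.clip(a.astype(float)*1.6,0,255).astype(np.uint8))
```

```text
(no output)
```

View pics/c1.png

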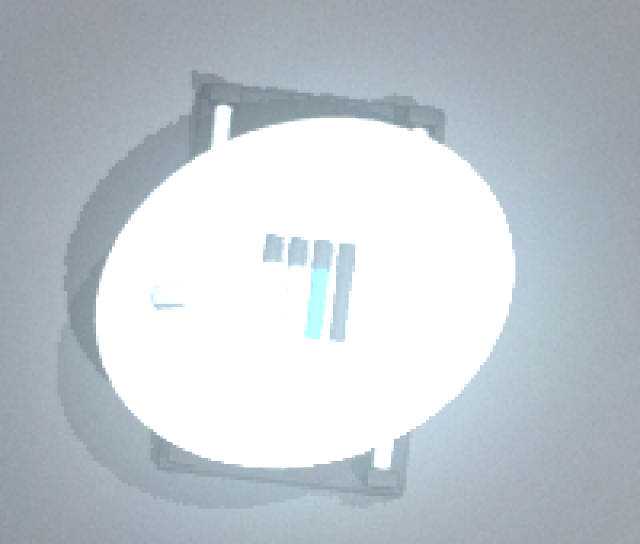

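The oval fit, clip and base agree: axis at about (0.645, -0.113) and base yaw about -0.14 rad, with the clip at a bearing of about 92°. Next I plan the winding path.

```bash
cat >> h.py <<'E'
C0=np.array([.645,-.1128]); YAW=-.14; EX=np.array([np.cos(YAW),np.sin(YAW)]); EY=np.array([-EX[1],EX[0]])
def orient(psi): # tool x down, tool z at world yaw psi
    z=np.array([np.cos(psi),np.sin(psi),0]); x=np.array([0,0,-1.]); return R.from_matrix(np.c_[x,np.cross(z,x),z])
def rows(p0,R0,wps,clos=1):
    out=[]
    for p,Rw in wps:
        d=R0.inv().apply(np.asarray(p)-p0)*1000; t=(R0.inv()*Rw).as_rotvec(degrees=True)
        out.append([clos]+[round(float(v),1)+0. for v in (*d,*t)])
    return out
def wind_pose(th,s=0.,gap=0.,z=.092): # TCP pose of finger behind clip
    al=1.75+YAW+th; tan=al+np.pi/2
    psi=max(tan,np.deg2rad(215)); psi=min(psi,np.deg2rad(352)); dl=abs(psi-tan)
    off=.008+.011*np.cos(dl)+.0145*np.sin(dl)+gap
    er=np.array([np.cos(al),np.sin(al)]); et=np.array([-er[1],er[0]])
    p=C0+s*EX+.1*er-off*et
    return np.r_[p,z],orient(psi)
E
python3 - <<'E'
from h import *
s=read_state(); R0=R.from_rotvec(s["tcp_rot"]); print(R0.as_matrix().round(3))
z=R0.apply([0,0,1]); print("yaw z",np.degrees(np.arctan2(z[1],z[0])))
for th in (0,.5,1,2,2.88):
    p,Rw=wind_pose(th); print(th,p.round(3))
p,Rw=wind_pose(0,gap=.025,z=.2); print(p,rows(s["tool_pos"],R0,[(p,Rw)]))
E
```

```text
[[ 0.     0.414  0.91 ]
 [ 0.     0.91  -0.414]
 [-1.     0.    -0.   ]]
yaw z -24.452460642016334
0 [ 0.666 -0.012  0.092]
0.5 [ 0.611 -0.017  0.092]
1 [ 0.568 -0.046  0.092]
2 [ 0.547 -0.141  0.092]
2.88 [ 0.604 -0.206  0.092]
[ 0.69113812 -0.01091339  0.2       ] [[1, 45.3, -398.9, 633.7, 120.5, 0.0, 0.0]]
```

```bash
sed -i 's/psi=max(tan,np.deg2rad(215)); psi=min(psi,np.deg2rad(352)); dl=/psi=tan; dl=/' h.py
python3 - <<'E'
from h import *
s=read_state(); R0=R.from_rotvec(s["tcp_rot"])
p,Rw=wind_pose(0,gap=.025,z=.2); print(p,rows(s["tool_pos"],R0,[(p,Rw)]))
E
```

```text
[ 0.68504683 -0.01115232  0.2       ] [[1, 45.3, -401.6, 628.2, 153.3, 0.0, 0.0]]
```

Call:
{"api": "apply_moves", "payload": {"commands": [[1,0,-26.8,41.9,10.2,0,0],[1,0,-53.6,83.8,20.4,0,0],[1,0,-80.4,125.7,30.6,0,0],[1,0,-107.2,167.6,40.8,0,0],[1,0,-134,209.5,51,0,0],[1,0,-160.8,251.4,61.2,0,0],[1,0,-187.6,293.3,71.4,0,0],[1,0,-214.4,335.2,81.6,0,0]], "force": 60}}

```text
time: 1.9
tool_pos: [0.4966, 0.2791, 0.2456]
tcp_rot: [1.417, 1.06, -1.416]
wrist_force: [0.6, 0.4, 0.7]
width: 0.002
```

Run:
```python
from h import *
s=read_state(); R0=R.from_rotvec(s["tcp_rot"]); print(s["time"],s["tool_pos"],s["q"],s["width"])
p,Rw=wind_pose(0,gap=.025,z=.2); print(p,rows(s["tool_pos"],R0,[(p,Rw)]))
```

```text
1.9 [0.49657078 0.27913486 0.2455738 ] [4.68364423e-01 6.48683681e-02 1.83341002e+00 2.70150027e-05
 1.24255104e+00 7.54376268e-01] 0.0024365280334968267
[ 0.68504683 -0.01115232  0.2       ] [[1, 45.6, 262.7, 225.3, 71.4, 0.0, 0.0]]
```

Call:
{"api": "apply_moves", "payload": {"commands": [[1,0,37.5,32.2,10.2,0,0],[1,0,75,64.4,20.4,0,0],[1,5,112.6,96.5,30.6,0,0],[1,12,150,128.7,40.8,0,0],[1,20,187.6,161,51,0,0],[1,30,225.2,193.1,61.2,0,0],[1,45,262.7,225.3,71.4,0,0],[1,45,262.7,225.3,71.4,0,0]]}}

```text
time: 2.9
tool_pos: [0.6864, -0.012, 0.1981]
tcp_rot: [2.198, 0.043, -2.204]
wrist_force: [0.4, 0.7, 0.2]
width: 0.002
```

Run:
```python
from h import *
s=read_state(); R0=R.from_rotvec(s["tcp_rot"]); print(s["time"],s["tool_pos"],s["q"],s["width"],s["wrist_force"])
p,Rw=wind_pose(0,gap=.025,z=.092); print(p,rows(s["tool_pos"],R0,[(p,Rw)]))
im,d=read_camera("wrist"); cv2.imwrite("pics/w1.png",im[...,::-1])
m=camera_params("wrist"); M=np.array(m["mount"])
# predicted pixel of clip top centre & axis
al=1.75+YAW; 
for nm,w in [("cliptop",np.r_[C0+.1*np.array([np.cos(al),np.sin(al)]),.108]),("axis",np.r_[C0,.09])]:
    t=R0.inv().apply(w-s["tool_pos"]); c=M[:3,:3].T@(t-M[:3,3]); th=np.arctan2(np.hypot(c[0],c[1]),c[2]); u=c[:2]/np.hypot(*c[:2])*th*m["fx"]
    print(nm,u+[m["cx"],m["cy"]])
```

```text
2.9 [ 0.68637787 -0.0119693   0.19810468] [-5.33141400e-02  3.17076629e-01  1.62451960e+00 -8.86512855e-04
  1.20241984e+00  1.47780543e+00] 0.0021676007604409238 [0.39978602 0.69761031 0.17100526]
[ 0.68504683 -0.01115232  0.092     ] [[1, 106.1, -0.9, 1.0, 0.0, 0.1, 0.0]]
cliptop [318.5336738  313.45349269]
axis [452.78043053 298.58858736]
```

View pics/w1.png

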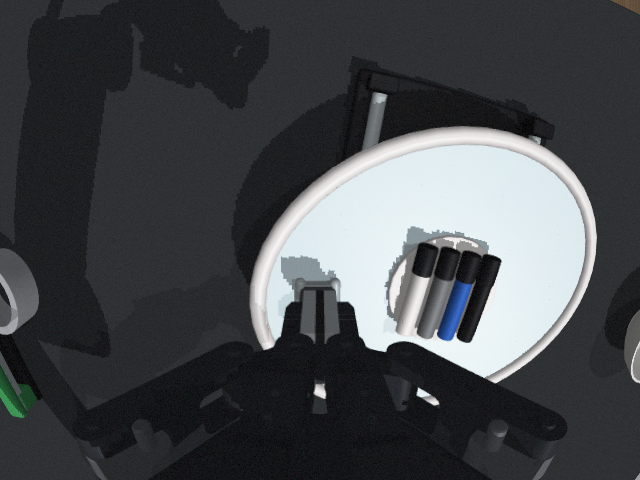

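Run:
```python
from h import *
s=read_state(); p0=s["tool_pos"]; R0=orient(1.75+YAW+np.pi/2)
def sl(th,w): return max(0,(0.45+.06*th+.8*w)/.1*np.cos(1.75+th+np.pi/2))/400
W=[wind_pose(0,gap=.025,z=.145),wind_pose(0,gap=.025),wind_pose(0,gap=.018),wind_pose(0,gap=.009),wind_pose(0)]
th=0;w=0
T=[]
while th<2.83:
    w=min(w+.1,.56, max(.12,(2.87-th)*1.6)); th+=w/8; T.append((th,w)); W.append(wind_pose(th,sl(th,w)))
print(len(W),T[-1]); np.save("T.npy",T)
import pickle; pickle.dump([(p,r.as_rotvec()) for p,r in W],open("W.pkl","wb"))
P,Q=p0,R0
for i in range(0,len(W),8):
    c=W[i:i+8]; print(rows(P,Q,c)); print("  expect",c[-1][0].round(3), sl(*T[min(len(T)-1,max(0,i+2))])); P,Q=c[-1]
```

```text
53 (2.8365611520000003, 0.12)
[[1, 54.0, 0.9, 0.9, 0.0, 0.0, 0.0], [1, 107.0, 0.9, 0.9, 0.0, 0.0, 0.0], [1, 107.0, 0.9, 7.9, 0.0, 0.0, 0.0], [1, 107.0, 0.9, 16.9, 0.0, 0.0, 0.0], [1, 107.0, 0.9, 25.9, 0.0, 0.0, 0.0], [1, 107.0, 0.7, 27.1, -0.7, 0.0, 0.0], [1, 107.0, 0.3, 29.6, -2.1, 0.0, 0.0], [1, 107.0, -0.2, 33.4, -4.3, 0.0, 0.0]]
  expect [ 0.652 -0.011  0.092] 0.0
[[1, 0.0, -0.8, 5.0, -2.9, 0.0, 0.0], [1, 0.0, -1.5, 11.3, -6.4, 0.0, 0.0], [1, 0.0, -1.8, 18.5, -10.5, 0.0, 0.0], [1, 0.0, -1.6, 25.6, -14.5, 0.0, 0.0], [1, 0.0, -0.9, 32.7, -18.5, 0.0, 0.0], [1, 0.0, 0.3, 39.7, -22.5, 0.0, 0.0], [1, 0.0, 2.0, 46.6, -26.5, 0.0, 0.0], [1, 0.0, 4.2, 53.4, -30.5, 0.0, 0.0]]
  expect [ 0.6   -0.022  0.092] 0.0
[[1, 0.0, -1.1, 7.0, -4.0, 0.0, 0.0], [1, 0.0, -1.7, 14.1, -8.0, 0.0, 0.0], [1, 0.0, -1.8, 21.3, -12.0, 0.0, 0.0], [1, 0.0, -1.4, 28.4, -16.0, 0.0, 0.0], [1, 0.0, -0.5, 35.4, -20.1, 0.0, 0.0], [1, 0.0, 0.9, 42.4, -24.1, 0.0, 0.0], [1, 0.0, 2.8, 49.3, -28.1, 0.0, 0.0], [1, 0.0, 5.2, 56.0, -32.1, 0.0, 0.0]]
  expect [ 0.558 -0.059  0.092] 0.0
[[1, 0.0, -1.1, 7.0, -4.0, 0.0, 0.0], [1, 0
[... 563 characters left out ...]
-28.1, 0.0, 0.0], [1, 0.0, 16.5, 60.0, -32.1, 0.0, 0.0]]
  expect [ 0.579 -0.17   0.092] 0.02020746718844108
[[1, 0.0, -0.4, 8.0, -4.0, 0.0, 0.0], [1, 0.0, -0.3, 15.9, -8.0, 0.0, 0.0], [1, 0.0, 0.2, 23.8, -12.0, 0.0, 0.0], [1, 0.0, 1.2, 31.6, -16.0, 0.0, 0.0], [1, 0.0, 1.4, 37.1, -19.5, 0.0, 0.0], [1, 0.0, 1.4, 40.8, -22.3, 0.0, 0.0], [1, 0.0, 1.5, 43.7, -24.5, 0.0, 0.0], [1, 0.0, 1.7, 46.0, -26.3, 0.0, 0.0]]
  expect [ 0.612 -0.203  0.092] 0.0198517187986867
[[1, 0.0, -0.6, 1.7, -1.4, 0.0, 0.0], [1, 0.0, -1.1, 3.0, -2.6, 0.0, 0.0], [1, 0.0, -1.4, 4.1, -3.5, 0.0, 0.0], [1, 0.0, -1.6, 5.5, -4.3, 0.0, 0.0], [1, 0.0, -1.8, 7.1, -5.2, 0.0, 0.0]]
  expect [ 0.618 -0.207  0.092] 0.0177632881617392
```

Call:
{"api": "apply_moves", "payload": {"commands": [[1,54,0.9,0.9,0,0,0],[1,107,0.9,0.9,0,0,0],[1,107,0.9,7.9,0,0,0],[1,107,0.9,16.9,0,0,0],[1,107,0.9,25.9,0,0,0],[1,107,0.7,27.1,-0.7,0,0],[1,107,0.3,29.6,-2.1,0,0],[1,107,-0.2,33.4,-4.3,0,0]]}}

```text
time: 3.95
tool_pos: [0.6558, -0.0099, 0.0953]
tcp_rot: [2.167, 0.131, -2.15]
wrist_force: [6.5, 0.6, -0.5]
width: 0.003
```

Call:
{"api": "apply_moves", "payload": {"commands": [[1,0,-0.8,5,-2.9,0,0],[1,0,-1.5,11.3,-6.4,0,0],[1,0,-1.8,18.5,-10.5,0,0],[1,0,-1.6,25.6,-14.5,0,0],[1,0,-0.9,32.7,-18.5,0,0],[1,0,0.3,39.7,-22.5,0,0],[1,0,2,46.6,-26.5,0,0],[1,0,4.2,53.4,-30.5,0,0]]}}

```text
time: 4.95
tool_pos: [0.6028, -0.0174, 0.0953]
tcp_rot: [1.854, 0.628, -1.839]
wrist_force: [4.5, 10.3, 2.0]
width: -0.003
```

```bash
cat >> h.py <<'E'
from scipy.optimize import least_squares
def fit_oval(im,th0,s0=0.,name="top"):
    """turntable angle and slide from the bright oval's outline"""
    m=(im.min(-1)>185).astype(np.uint8); q=plane(name,[[0,0]],.066)
    c=np.vstack([k[:,0] for k in cv2.findContours(m,0,1)[0] if len(k)>40]); W=plane(name,c,.066)[:,:2]
    W=W[np.abs(np.hypot(*(W-C0-s0*EX).T)-.141)<.03]
    def f(v):
        b=YAW+2.04+v[0]; d=W-C0-v[1]*EX; x=d@[np.cos(b),np.sin(b)]; y=d@[-np.sin(b),np.cos(b)]
        return (np.hypot(x/.157,y/.125)-1)*140
    r=least_squares(f,[th0,s0],loss="soft_l1",f_scale=1.5,x_scale=[.1,.01]); return r.x,len(W),np.median(abs(f(r.x)))
E
python3 - <<'E'
from h import *
print(fit_oval(cv2.imread("pics/top0.png"),0.0))
s=read_state(); im,d=read_camera("top"); cv2.imwrite("pics/t2.png",im[120:280,260:480,::-1].repeat(3,0).repeat(3,1)); print(s["tool_pos"],s["wrist_force"],s["torque"])
print(fit_oval(im,.6))
E
```

```text
(array([0.00084613, 0.00063889]), 372, np.float64(1.2968524651060143))
[ 0.60281449 -0.017435    0.09525965] [ 4.47339321 10.30209491  2.02835346] [ 1.68967968 -0.54815869 -0.10937144]
(array([0.51873116, 0.00083284]), 364, np.float64(1.6959043364092863))
```

View pics/t2.png

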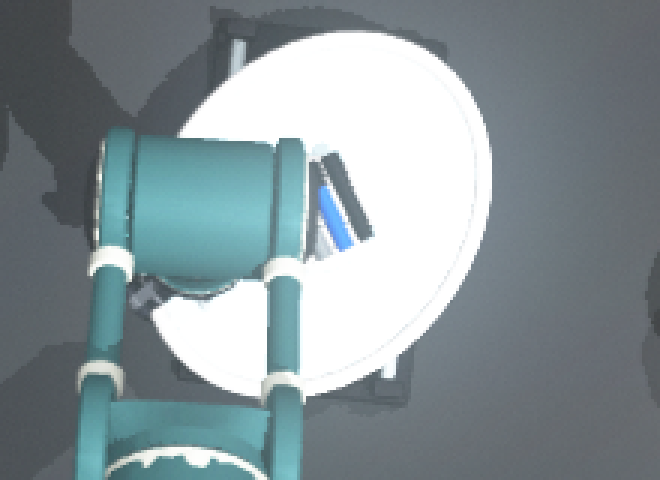

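The oval fit puts the turntable at 0.52 rad, as planned, and the push works. Continuing.

Call:
{"api": "apply_moves", "payload": {"commands": [[1,0,-1.1,7,-4,0,0],[1,0,-1.7,14.1,-8,0,0],[1,0,-1.8,21.3,-12,0,0],[1,0,-1.4,28.4,-16,0,0],[1,0,-0.5,35.4,-20.1,0,0],[1,0,0.9,42.4,-24.1,0,0],[1,0,2.8,49.3,-28.1,0,0],[1,0,5.2,56,-32.1,0,0]]}}

```text
time: 6.0
tool_pos: [0.5601, -0.056, 0.095]
tcp_rot: [1.472, 1.021, -1.463]
wrist_force: [0.3, 10.8, 4.9]
width: -0.006
```

Call:
{"api": "apply_moves", "payload": {"commands": [[1,0,-1.1,7,-4,0,0],[1,0,-1.7,14.1,-8,0,0],[1,0,-1.8,21.3,-12,0,0],[1,0,0,28.1,-16,0,0],[1,0,2.6,34.8,-20.1,0,0],[1,0,5.7,41.4,-24.1,0,0],[1,0,9.2,47.8,-28.1,0,0],[1,0,13.2,54.2,-32.1,0,0]]}}

```text
time: 7.0
tool_pos: [0.552, -0.1118, 0.0946]
tcp_rot: [1.061, 1.302, -1.056]
wrist_force: [-3.2, 9.4, 8.3]
width: -0.0
```

Run:
```python
from h import *
s=read_state(); im,d=read_camera("top"); cv2.imwrite("pics/t3.png",im[...,::-1]); print(s["time"],s["tool_pos"],s["wrist_force"],np.load("T.npy")[26])
print(fit_oval(im,1.6))
z=R.from_rotvec(s["tcp_rot"]).apply([0,0,1]); print(np.degrees(np.arctan2(z[1],z[0])))
```

```text
7.0 [ 0.55197566 -0.11179071  0.09458672] [-3.1557102   9.35871413  8.31672072] [1.7275 0.56  ]
(array([1.69537835, 0.01158903]), 416, np.float64(1.9476864911414438))
-78.3248697122205
```

Call:
{"api": "apply_moves", "payload": {"commands": [[1,0,0.5,7.6,-4,0,0],[1,0,1.5,15.2,-8,0,0],[1,0,2.9,22.9,-12,0,0],[1,0,4.7,30.5,-16,0,0],[1,0,7,38.1,-20.1,0,0],[1,0,9.8,45.5,-24.1,0,0],[1,0,12.9,52.8,-28.1,0,0],[1,0,16.5,60,-32.1,0,0]]}}

```text
time: 8.05
tool_pos: [0.5778, -0.1677, 0.0936]
tcp_rot: [0.631, 1.484, -0.63]
wrist_force: [-9.2, 5.4, 8.2]
width: -0.002
```

Call:
{"api": "apply_moves", "payload": {"commands": [[1,0,-0.4,8,-4,0,0],[1,0,-0.3,15.9,-8,0,0],[1,0,0.2,23.8,-12,0,0],[1,0,1.2,31.6,-16,0,0],[1,0,1.4,37.1,-19.5,0,0],[1,0,1.4,40.8,-22.3,0,0],[1,0,1.5,43.7,-24.5,0,0],[1,0,1.7,46,-26.3,0,0]]}}

```text
time: 9.05
tool_pos: [0.6106, -0.2016, 0.0935]
tcp_rot: [0.273, 1.559, -0.274]
wrist_force: [-8.6, -0.2, 6.5]
width: 0.002
```

Run:
```python
from h import *
s=read_state(); im,d=read_camera("top"); cv2.imwrite("pics/t4.png",im[120:280,260:480,::-1].repeat(3,0).repeat(3,1)); print(s["time"],s["tool_pos"],s["wrist_force"],np.load("T.npy")[[42,-1]])
print(fit_oval(im,2.6,.02))
z=R.from_rotvec(s["tcp_rot"]).apply([0,0,1]); print(np.degrees(np.arctan2(z[1],z[0])))
```

```text
9.05 [ 0.61062115 -0.20160469  0.09353165] [-8.60451367 -0.24496103  6.47879859] [[2.746096   0.247808  ]
 [2.83656115 0.12      ]]
(array([2.76650422, 0.02162053]), 333, np.float64(1.8676127332946035))
-19.939349412477593
```

View pics/t4.png

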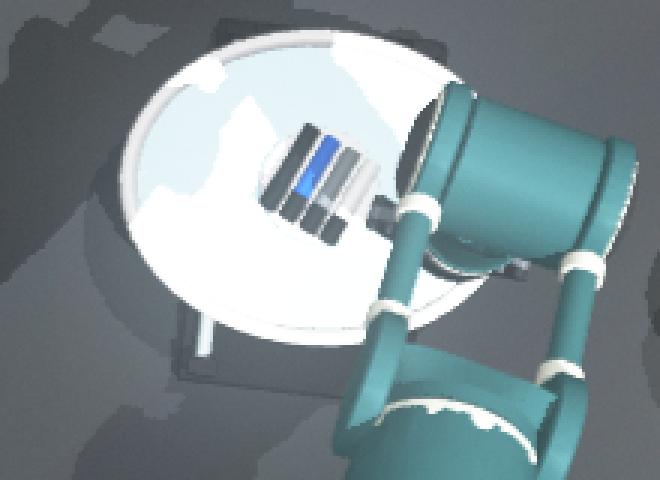

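Call:
{"api": "apply_moves", "payload": {"commands": [[1,0,-0.6,1.7,-1.4,0,0],[1,0,-1.1,3.2,-2.6,0,0],[1,0,-1.4,5,-3.5,0,0],[1,0,-1.7,7,-4.3,0,0],[1,0,-1.9,9,-5.2,0,0],[1,0,-1.9,9,-5.2,0,0]]}}

```text
time: 9.85
tool_pos: [0.6187, -0.2065, 0.0933]
tcp_rot: [0.203, 1.566, -0.203]
wrist_force: [-7.7, -0.8, 4.5]
width: 0.002
```

```bash
cat >> h.py <<'E'
A,B=.150,.118
def press_pt(th,s,extra=0.,z=.066):
    """TCP pose: +z face of the shut fingers on the trim's foremost point, slide at s"""
    ph=2.04+th; u=np.array([-np.cos(ph),np.sin(ph)])  # direction -x in oval frame
    h=np.hypot(A*u[0],B*u[1]); e=np.array([A*A*u[0],B*B*u[1]])/h
    yc=e@[np.sin(ph),np.cos(ph)]
    x=-h-.007-.011-extra+s
    return np.r_[C0+x*EX+yc*EY,z],h,yc
def sim(th,T,F=3.,mu=.33,dt=.005):
    out=[th]
    for _ in range(int(round(T/dt))):
        _,h,yc=press_pt(th,0); t=.45+.06*th-mu*F*(h+.007)+yc*F
        th=max(0,th-dt*max(0,t)/.8); out.append(th)
    return np.array(out)
E
python3 - <<'E'
from h import *
s=read_state(); im,d=read_camera("top"); print(s["time"],s["tool_pos"],s["wrist_force"])
print(fit_oval(im,2.85,.016))
z=R.from_rotvec(s["tcp_rot"]).apply([0,0,1]); print(np.degrees(np.arctan2(z[1],z[0])))
for th in np.arange(0,3,.3): p,h,yc=press_pt(th,0); print(round(th,1),p.round(4),round(h,4),round(yc,4))
for F in (0,3): print(F,sim(2.4,6,F)[::100].round(2))
E
```

```text
9.85 [ 0.61872075 -0.2065407   0.09331139] [-7.73417948 -0.78089843  4.50232349]
(array([2.86569611, 0.01840384]), 337, np.float64(1.8518870014703448))
-14.790266905191064
0.0 [ 0.507  -0.0655  0.066 ] 0.1252 0.0276
0.3 [ 0.4985 -0.06    0.066 ] 0.1344 0.0319
0.6 [ 0.4889 -0.0653  0.066 ] 0.1432 0.0252
0.9 [ 0.4814 -0.0783  0.066 ] 0.1488 0.0113
1.2 [ 0.4781 -0.0949  0.066 ] 0.1497 -0.0056
1.5 [ 0.48   -0.1108  0.066 ] 0.1456 -0.0211
1.8 [ 0.4866 -0.1215  0.066 ] 0.1377 -0.0307
2.1 [ 0.496  -0.1226  0.066 ] 0.1282 -0.0305
2.4 [ 0.5052 -0.1117  0.066 ] 0.1206 -0.0184
2.7 [ 0.5106 -0.0918  0.066 ] 0.118 0.002
0 [2.4  2.04 1.68 1.35 1.02 0.71 0.4  0.11 0.   0.   0.   0.   0.  ]
3 [2.4  2.16 1.94 1.74 1.54 1.33 1.12 0.88 0.64 0.37 0.11 0.   0.  ]
```

Run:
```python
from h import *
s=read_state(); p0=s["tool_pos"]; R0=R.from_rotvec(s["tcp_rot"]); Rp=orient(YAW)
q,_,_=press_pt(2.47,0,.010); q[2]=.1
W=[(np.r_[p0[:2]+(q-p0)[:2]*k,.098+.002*(k==1)],Rp) for k in (1/3,2/3,1)]+[(np.r_[q[:2],.066],Rp)]
print(q,rows(p0,R0,W))
```

```text
[ 0.4970109  -0.10622078  0.1       ] [[1, -4.5, 22.0, -47.8, -6.8, -0.3, 0.0], [1, -4.3, 44.0, -95.5, -6.8, -0.3, 0.0], [1, -6.1, 65.9, -143.3, -6.8, -0.3, 0.0], [1, 27.9, 66.0, -143.1, -6.8, -0.3, 0.0]]
```

Call:
{"api": "apply_moves", "payload": {"commands": [[1,-5,22,-48,-5,-0.3,0],[1,-5,44,-96,-6.8,-0.3,0],[1,-5,66,-143.2,-6.8,-0.3,0],[1,28,66,-143.2,-6.8,-0.3,0]]}}

```text
time: 10.4
tool_pos: [0.4992, -0.1046, 0.0676]
tcp_rot: [0.107, 1.558, -0.109]
wrist_force: [0.6, -1.2, -0.5]
width: 0.001
```

```bash
cat > step.py <<'E'
import sys; from h import *
thg,sg,ds,n=float(sys.argv[1]),float(sys.argv[2]),float(sys.argv[3]),int(sys.argv[4])
# ds: bias (m) added to the aimed slide travel 7.5 mm ; optional ramp
s=read_state(); im,d=read_camera("top"); p0=s["tool_pos"]; R0=R.from_rotvec(s["tcp_rot"])
(th,sl),k,e=fit_oval(im,thg,sg)
f=s["wrist_force"][:2]; c,_,yc=press_pt(th,sl)
print(round(s["time"],3),"fit th %.3f s %.4f"%(th,sl),k,round(e,2),"F base %.2f %.2f"%(f@EX,f@EY),"Fz",s["wrist_force"][2].round(2),"tool",p0.round(4),"err base (x,y) mm",((p0-c)[:2]@np.c_[EX,EY]*1000).round(1))
use=float(sys.argv[5]) if len(sys.argv)>5 else th
t=sim(use,.05+n/8+.1,3.)   # camera took .05
print("pred",t[[10,10+25*n]].round(3))
W=[]
for i in range(1,n+1):
    q,_,_=press_pt(t[10+25*i],.0075+ds); W.append((q,orient(YAW)))
print(rows(p0,R0,W))
E
python3 step.py 2.45 0 0 4
```

```text
10.4 fit th 2.498 s 0.0010 311 1.6 F base 0.80 -1.07 Fz -0.53 tool [ 0.4992 -0.1046  0.0676] err base (x,y) mm [-9.5  0.1]
pred [2.471 2.221]
[[1, 1.8, -6.0, 14.5, 0.1, 0.6, 0.0], [1, 1.8, -9.5, 13.2, 0.1, 0.6, 0.0], [1, 1.8, -12.4, 11.8, 0.1, 0.6, 0.0], [1, 1.8, -14.8, 10.3, 0.1, 0.6, 0.0]]
```

Call:
{"api": "apply_moves", "payload": {"commands": [[1,1.5,-6,4.8,0,0.6,0],[1,1.5,-9.5,7,0,0.6,0],[1,1.5,-12.4,8.8,0,0.6,0],[1,1.5,-14.8,9.3,0,0.6,0]]}}

```text
time: 10.95
tool_pos: [0.5068, -0.1222, 0.0641]
tcp_rot: [0.111, 1.574, -0.111]
wrist_force: [-3.7, 3.2, 0.7]
width: 0.001
```

```bash
python3 step.py 2.22 0.006 0 4
```

```text
10.95 fit th 2.207 s 0.0087 298 1.19 F base -4.16 2.65 Fz 0.74 tool [ 0.5068 -0.1222  0.0641] err base (x,y) mm [-1.2 -1.2]
pred [2.184 1.967]
[[1, -1.9, -1.2, -2.3, -0.1, -0.3, 0.0], [1, -1.9, -2.3, -4.0, -0.1, -0.3, 0.0], [1, -1.9, -3.0, -5.7, -0.1, -0.3, 0.0], [1, -1.9, -3.3, -7.3, -0.1, -0.3, 0.0]]
```

Call:
{"api": "apply_moves", "payload": {"commands": [[1,-1,-1.2,-3,0,0,0],[1,-1.5,-2.3,-5,0,0,0],[1,-1.5,-3,-6.9,0,0,0],[1,-1.5,-3.3,-8.5,0,0,0]]}}

```text
time: 11.5
tool_pos: [0.4977, -0.124, 0.0655]
tcp_rot: [0.11, 1.573, -0.11]
wrist_force: [-3.2, 1.5, -0.0]
width: 0.001
```

```bash
python3 step.py 1.97 0.007 0 4
```

```text
11.5 fit th 1.996 s 0.0063 310 1.38 F base -3.43 1.08 Fz -0.03 tool [ 0.4977 -0.124   0.0655] err base (x,y) mm [-1.2  0.2]
pred [1.975 1.771]
[[1, -0.5, -0.4, 0.0, 0.0, -0.3, 0.0], [1, -0.5, 0.0, -1.6, 0.0, -0.3, 0.0], [1, -0.5, 0.6, -3.2, 0.0, -0.3, 0.0], [1, -0.5, 1.5, -4.7, 0.0, -0.3, 0.0]]
```

Call:
{"api": "apply_moves", "payload": {"commands": [[1,-0.3,-0.4,-2.5,0,0,0],[1,-0.5,0,-4.4,0,0,0],[1,-0.5,0.6,-6.1,0,0,0],[1,-0.5,1.5,-7.6,0,0,0]]}}

```text
time: 12.05
tool_pos: [0.4904, -0.1214, 0.066]
tcp_rot: [0.11, 1.573, -0.11]
wrist_force: [-1.9, 0.7, 0.7]
width: -0.0
```

```bash
python3 - <<'E'
t=open("step.py").read()
t=t.replace("t=sim(","sf=sl+(p0-c)[:2]@EX; F=-(f@EX); aim=sf+(3.0-F)/400+ds; print('sf %.4f aim %.4f'%(sf,aim))\nt=sim(").replace(".0075+ds","sf+(aim-sf)*min(1,i/3)")
open("step.py","w").write(t)
E
python3 step.py 1.78 0.006 0 4
```

```text
12.05 fit th 1.777 s 0.0058 313 1.58 F base -1.97 0.45 Fz 0.71 tool [ 0.4904 -0.1214  0.066 ] err base (x,y) mm [-1.2  0.2]
sf 0.0045 aim 0.0071
pred [1.757 1.556]
[[1, 0.0, 1.5, -1.2, 0.0, -0.3, 0.0], [1, 0.0, 3.0, -1.7, 0.0, -0.3, 0.0], [1, 0.0, 4.7, -2.2, 0.0, -0.3, 0.0], [1, 0.0, 6.6, -3.4, 0.0, -0.3, 0.0]]
```

Call:
{"api": "apply_moves", "payload": {"commands": [[1,0,1.5,-1.4,0,0,0],[1,0,3,-2.4,0,0,0],[1,0,4.7,-3.1,0,0,0],[1,0,6.6,-4.2,0,0,0]]}}

```text
time: 12.6
tool_pos: [0.4871, -0.1141, 0.0659]
tcp_rot: [0.111, 1.573, -0.11]
wrist_force: [-2.2, 1.6, 0.0]
width: -0.002
```

```bash
python3 step.py 1.56 0.007 0 4
```

```text
12.6 fit th 1.595 s 0.0071 311 1.62 F base -2.41 1.30 Fz 0.02 tool [ 0.4871 -0.1141  0.0659] err base (x,y) mm [-1.8  1.6]
sf 0.0053 aim 0.0068
pred [1.575 1.37 ]
[[1, -0.1, 1.2, -1.2, 0.0, -0.3, 0.0], [1, -0.1, 3.4, -1.7, 0.0, -0.3, 0.0], [1, -0.1, 5.9, -2.2, 0.0, -0.3, 0.0], [1, -0.1, 8.5, -3.1, 0.0, -0.3, 0.0]]
```

Call:
{"api": "apply_moves", "payload": {"commands": [[1,0,1,-1.2,0,0,0],[1,0,2.8,-1.9,0,0,0],[1,0,4.9,-2.6,0,0,0],[1,0,7.2,-3.3,0,0,0]]}}

```text
time: 13.15
tool_pos: [0.4848, -0.1065, 0.0659]
tcp_rot: [0.111, 1.573, -0.11]
wrist_force: [-2.8, 1.7, -0.2]
width: 0.0
```

```bash
python3 step.py 1.4 0.007 0 4
```

```text
13.15 fit th 1.433 s 0.0075 308 1.61 F base -2.99 1.29 Fz -0.24 tool [ 0.4848 -0.1065  0.0659] err base (x,y) mm [-2.   1.8]
sf 0.0055 aim 0.0055
pred [1.412 1.2  ]
[[1, -0.1, 1.8, -1.2, 0.0, -0.3, 0.0], [1, -0.1, 4.6, -1.8, 0.0, -0.3, 0.0], [1, -0.1, 7.5, -2.4, 0.0, -0.3, 0.0], [1, -0.1, 10.5, -2.8, 0.0, -0.3, 0.0]]
```

Call:
{"api": "apply_moves", "payload": {"commands": [[1,0,1.3,-0.8,0,0,0],[1,0,3.7,-1.3,0,0,0],[1,0,6.1,-1.7,0,0,0],[1,0,8.5,-2,0,0,0]]}}

```text
time: 13.7
tool_pos: [0.4841, -0.0978, 0.0659]
tcp_rot: [0.111, 1.573, -0.11]
wrist_force: [-2.0, 1.5, -0.6]
width: -0.0
```

```bash
python3 step.py 1.25 0.007 0 4
```

```text
13.7 fit th 1.280 s 0.0075 304 1.48 F base -2.17 1.24 Fz -0.62 tool [ 0.4841 -0.0978  0.0659] err base (x,y) mm [-1.9  2.5]
sf 0.0056 aim 0.0077
pred [1.259 1.037]
[[1, -0.1, 1.7, 0.1, 0.0, -0.3, 0.0], [1, -0.1, 4.8, 0.5, 0.0, -0.3, 0.0], [1, -0.1, 8.0, 1.2, 0.0, -0.3, 0.0], [1, -0.1, 11.3, 1.3, 0.0, -0.3, 0.0]]
```

Call:
{"api": "apply_moves", "payload": {"commands": [[1,0,1.2,0,0,0,0],[1,0,3.5,0.2,0,0,0],[1,0,5.8,0.3,0,0,0],[1,0,8.2,0.4,0,0,0]]}}

```text
time: 14.25
tool_pos: [0.4856, -0.0897, 0.0659]
tcp_rot: [0.111, 1.574, -0.11]
wrist_force: [-3.8, 2.7, -1.2]
width: 0.001
```

```bash
python3 step.py 1.12 0.008 0 4
```

```text
14.25 fit th 1.143 s 0.0088 300 1.48 F base -4.13 2.11 Fz -1.24 tool [ 0.4856 -0.0897  0.0659] err base (x,y) mm [-1.9  3.1]
sf 0.0069 aim 0.0041
pred [1.121 0.889]
[[1, -0.1, 1.4, -1.0, 0.0, -0.3, 0.0], [1, -0.1, 4.7, -1.7, 0.0, -0.3, 0.0], [1, -0.1, 8.0, -2.2, 0.0, -0.3, 0.0], [1, -0.1, 11.2, -1.6, 0.0, -0.3, 0.0]]
```

Call:
{"api": "apply_moves", "payload": {"commands": [[1,0,0.8,-0.7,0,0,0],[1,0,2.8,-0.9,0,0,0],[1,0,4.9,-0.8,0,0,0],[1,0,7,-0.5,0,0,0]]}}

```text
time: 14.8
tool_pos: [0.4862, -0.0828, 0.066]
tcp_rot: [0.111, 1.573, -0.11]
wrist_force: [-3.1, 1.9, 0.0]
width: 0.001
```

```bash
python3 step.py 1.0 0.008 0 4
```

```text
14.8 fit th 0.984 s 0.0080 299 1.36 F base -3.34 1.48 Fz 0.03 tool [ 0.4862 -0.0828  0.066 ] err base (x,y) mm [-1.8  0.9]
sf 0.0062 aim 0.0053
pred [0.96  0.717]
[[1, -0.1, 3.7, 0.5, 0.0, -0.3, 0.0], [1, -0.1, 6.9, 1.0, 0.0, -0.3, 0.0], [1, -0.1, 10.0, 1.7, 0.0, -0.3, 0.0], [1, -0.1, 12.9, 2.8, 0.0, -0.3, 0.0]]
```

Call:
{"api": "apply_moves", "payload": {"commands": [[1,0,2.8,0.4,0,0,0],[1,0,5.2,0.9,0,0,0],[1,0,7.5,1.5,0,0,0],[1,0,9.7,2.2,0,0,0]]}}

```text
time: 15.35
tool_pos: [0.4897, -0.0734, 0.0659]
tcp_rot: [0.111, 1.573, -0.11]
wrist_force: [-3.1, 2.7, -1.0]
width: -0.002
```

```bash
python3 step.py .82 0.008 0 4
```

```text
15.35 fit th 0.820 s 0.0076 299 1.49 F base -3.48 2.25 Fz -0.97 tool [ 0.4897 -0.0734  0.0659] err base (x,y) mm [-1.1  1.8]
sf 0.0065 aim 0.0053
pred [0.796 0.542]
[[1, -0.1, 2.4, 1.1, 0.0, -0.3, 0.0], [1, -0.1, 5.2, 2.1, 0.0, -0.3, 0.0], [1, -0.1, 7.7, 3.2, 0.0, -0.3, 0.0], [1, -0.2, 9.9, 4.9, 0.0, -0.3, 0.0]]
```

Call:
{"api": "apply_moves", "payload": {"commands": [[1,0,1.6,0.9,0,0,0],[1,0,3.7,1.9,0,0,0],[1,0,5.6,3,0,0,0],[1,0,7.3,4.1,0,0,0]]}}

```text
time: 15.9
tool_pos: [0.4949, -0.0669, 0.0659]
tcp_rot: [0.11, 1.573, -0.11]
wrist_force: [-3.1, 2.0, 0.4]
width: -0.0
```

```bash
python3 step.py .66 0.008 0 4
```

```text
15.9 fit th 0.642 s 0.0065 331 1.24 F base -3.34 1.59 Fz 0.4 tool [ 0.4949 -0.0669  0.0659] err base (x,y) mm [0.7 0.9]
sf 0.0073 aim 0.0064
pred [0.616 0.354]
[[1, -0.1, 2.4, 2.0, 0.0, -0.3, 0.0], [1, -0.1, 4.3, 3.5, 0.0, -0.3, 0.0], [1, -0.1, 5.8, 5.2, 0.0, -0.3, 0.0], [1, -0.1, 6.9, 7.2, 0.0, -0.3, 0.0]]
```

Call:
{"api": "apply_moves", "payload": {"commands": [[1,0,1.7,1.7,0,0,0],[1,0,3,3.1,0,0,0],[1,0,4.2,4.5,0,0,0],[1,0,5,5.9,0,0,0]]}}

```text
time: 16.45
tool_pos: [0.5015, -0.0628, 0.0659]
tcp_rot: [0.111, 1.573, -0.11]
wrist_force: [-3.3, 2.1, 0.7]
width: 0.003
```

Call:
{"api": "apply_moves", "payload": {"commands": [[1,0,0,-25,0,0,0],[1,0,0,-60,0,0,0],[1,-20,0,-100,0,0,0],[1,-60,0,-110,0,0,0],[1,-100,0,-110,0,0,0],[1,-100,0,-110,0,0,0],[1,-100,0,-110,0,0,0],[1,-100,0,-110,0,0,0]]}}

```text
time: 17.45
tool_pos: [0.3923, -0.0475, 0.1652]
tcp_rot: [0.111, 1.575, -0.11]
wrist_force: [0.3, -0.6, -0.1]
width: -0.003
```

Call:
{"api": "apply_moves", "payload": {"commands": [[1,0,0,0,0,0,0],[1,0,0,0,0,0,0],[1,0,0,0,0,0,0],[1,0,0,0,0,0,0],[1,0,0,0,0,0,0],[1,0,0,0,0,0,0],[1,0,0,0,0,0,0],[1,0,0,0,0,0,0]]}}

```text
time: 18.45
tool_pos: [0.393, -0.0475, 0.1665]
tcp_rot: [0.111, 1.573, -0.11]
wrist_force: [0.0, 0.6, -0.4]
width: 0.002
```

Run:
```python
from h import *
import time
for i in range(2):
    s=read_state(); im,d=read_camera("top"); print(s["time"],s["tool_pos"],s["wrist_force"],fit_oval(im,.05))
cv2.imwrite("pics/end.png",im[...,::-1])
```

```text
18.45 [ 0.39296065 -0.04747908  0.16647216] [ 0.03069337  0.5982663  -0.37746201] (array([0.00140953, 0.00062998]), 372, np.float64(1.3206426766391333))
18.5 [ 0.39297914 -0.04749411  0.16647264] [-0.27601561 -1.31160371  0.28801325] (array([0.00136398, 0.00061325]), 373, np.float64(1.3477329337253163))
```

View pics/end.png

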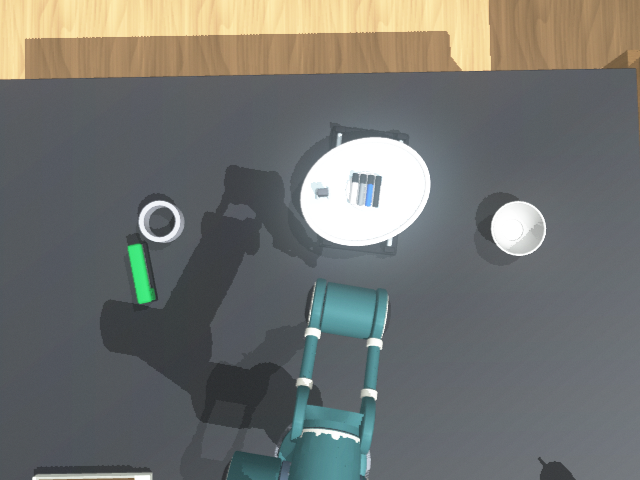

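The turntable is home, with the oval centred at (366,191) and the clip at (321,192) as at the start. The bowl, tape and stapler haven't moved, and the arm is clear.

```bash
python3 -c "
from workcell import *; print(finish_job())"
```

```text
the job is handed in; nothing more can be done
None
```

I wound the turntable by the clip to about 2.87 rad (stop at 3.0) and released it. I then pressed the shut fingertips on the front of the trim for about 5.5 s while it turned back from about 2.4 to 0.5 rad. After that I withdrew the fingers and handed the job in at about 18.5 s.

**Pressing force:** I read it about every half second.
- **Wrist readings:** these gave 2.0–4.2 N and mostly about 3 N. They are noisy by roughly 0.5 N or more.
- **Slide travel:** seen in the camera, it implied about 2–3.5 N. It sometimes disagreed with the wrist by up to 1 N.
- **Not checked:** I did not see the force between readings, including at first contact.
- **Turning speed:** under the press it was about 0.25–0.4 rad/s, slower than I had predicted with 0.33 friction. It never stalled.

**Final check:** the oval fit gave angle 0.001 rad and slide 0.6 mm, the same within measurement error as before I started. The turntable is at rest and the arm is clear of it. The bowl, tape roll and stapler are at the same places in the picture as at the start.

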